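# Close the tub and stack its twin on the lid

### The job

Put the slim white tubs together for storage: take the grey lid off the sloping drying stand and close the open tub with it, fully down on its rim, then stack the other, lidded slim tub on top, lengthwise the same way, so that all four of its feet sit down in the pockets of that lid. Set both down gently rather than dropping them, leave the stack standing free and upright on the worktop, and do not shift the other things.

Things in the scene. Friction and masses are not known exactly. Their poses are not given: they have to be found in the camera images.
- open_tub: Open, empty slim food tub, white plastic, loose, about 250 g: body 128 mm (its x) by 58 mm (its y), walls 3 mm, mouth 122 x 52 mm, on four 6 mm corner feet. Origin on the worktop under its centre, z up; the rim is 62 mm above it, with a bead 1.5 mm proud of the walls.
- tub_rim (a point): Centre of the open tub's mouth at rim height, 62 mm above the tub's origin; axes as the tub's. The closed lid's origin lies here: the plate rests on the rim.
- lid: The open tub's lid, grey plastic, loose, 80 g: plate 134 mm (x) by 64 mm (y), 10 mm thick, 5 mm tabs at the short ends. Origin: centre of the plate's underside; z out of its upper face. A stepped plug hangs 9 mm below (117 x 47, then 111 x 41 mm), 2.5 mm play a side in the mouth. Starts plug down on the stand, sloping 35 degrees to the level, +x end high. Grip it across the 64 mm.
- lid_pockets (a point): Point on the lid's z axis, 5 mm above its origin, level with the floors of the four square pockets in its upper face: each 17 mm wide, 5 mm deep, centred at x = +-51.5, y = +-18.5 mm; axes as the lid's.
- closed_tub: Second slim tub, full, same grey lid fixed on, loose, about 350 g: body 128 (x) x 58 mm, lid 134 x 64 mm, 72 mm high (lid plate from 62 to 72). Origin under its centre at foot level, z up. Four blunt conical feet, 6 mm high, 14 mm wide at the root, 9 at the tip, at x = +-51.5, y = +-18.5 mm; stacked, its origin lies at lid_pockets. Grip it across the 64 mm of its lid.
- drying_stand: Steel wire drying stand, fixed: two rails 32 mm apart under the lid rise at 35 degrees along its +x; two upturned wire ends stop the lid's low end. White drip tray 154 x 92 mm, 12 high. Origin on the worktop; the lid's origin starts 88 mm above it, same yaw. Nothing but the lid lies over 20 mm from the rails' middle plane above 20 mm height.
- tin: Bystander to leave alone: food tin, 75 mm across, 58 high; origin under its centre.
- mug: Bystander to leave alone: two-tone mug, 82 mm across without its handle, 97 high; origin under it.
- salt_shaker: Bystander to leave alone: glass salt shaker, 44 mm across, 90 high; origin under its centre.
- spice_jar: Bystander to leave alone: small glass spice jar, 47 mm across, 98 high; origin under its centre.
- leftovers_tub: Bystander to leave alone: large shop food tub with its own lid, 132 x 196 mm, 88 high, not part of the job; origin under its centre.

How it is judged:
By the outcome, as a careful person would: the job done as asked, in the order asked, and still so for the second after the job is handed in, with the robot touching nothing.
It also fails if it takes over 61 s, if anything falls off the work surface, if the arm or the gripper's body presses on something with over 40 N, if the wrist force passes 120 N, or if a joint passes its speed limit or range.

### The arm

A 6-joint arm with a two-finger parallel gripper is mounted at the origin on a cart in front of the work surface, level with it; the furniture and walls round the work are solid. World frame = base frame: x ahead of the robot, y to its left, z up, the work surface at z = 0. Lengths are in m, angles in rad, forces in N, time in s.
With the tool pointing down it reaches from about 0.4 to 0.925 m from the base axis. Payload 12.5 kg.
Tool frame: the origin (TCP) lies midway between the tips of the shut fingers; the grasp point (between the pads) lies 19 mm behind it; z points along the fingers, y is the line along which they close (so a half turn about z gives the same grasp; the last joint's range is limited). The gripper opens to 95 mm and grips with 3 to 60 N. Pads are 20 mm wide; open, the fingers measure 119 mm over their backs; the gripper's body (75 mm by 180 mm) begins 59 mm behind the grasp point.
Start: joints at [1.093, 0.491, 1.559, -0, 1.092, -0.106], TCP at [0.227, 0.582, 0.215] pointing down, gripper open.
Joint ranges: [-3.1, 3.1], [-0.84, 2.19], [0.05, 2.79], [-1.13, 4.28], [0.06, 2.93], [-2.69, 2.69]. Speed limits (rad/s): [2.22, 2.22, 2.79, 3.14, 3.14, 3.14].

### API

Orientations are given as a unit quaternion [x, y, z, w].
In Python, from bench import manip, eoat, kin, monitor, cams, close_job gives the robot as it stands. Calls block until the motion is done:
- manip.movep(position, orientation): joint-space move of the TCP to a pose.
- manip.move_straight(position, frame=None, speed=0.15): straight line of the TCP; frame=None keeps the orientation; speed is the mean speed in m/s.
- manip.goto_joints(angles): joint-space move.
- eoat.ungrasp() and eoat.grasp(grasp_force=None): open the fingers fully, or close them until they stop; grasp_force is the grip in N (None keeps the last).
- manip.hold(seconds).
- kin.ik(position, orientation): joint angles nearest the present ones, or None.
- monitor.read_state(): the state.
- cams.read_camera(name): name is "scene" or "top" or "wrist"; returns (picture, depth): 480x640x3 uint8, red, green, blue; 480x640 float32, m along the optical axis (not along the pixel's ray), 0 where there is no reading.
- cams.camera_params(name): a dict with "vertical_fov" (degrees; the focal length in pixels is half the picture's height over the tangent of half this angle, whatever the lens; pixels are square), "cx", "cy" (the principal point, pixels), "k1" (the pictures are not rectified: a ray, as slopes to the right and down, at radius r is drawn at 1 + k1 r^2 times it, then the intrinsics apply), "extrinsics" (4x4, takes a point from world to camera coordinates). Camera axes: x right, y down, z forward; pixel columns grow to the right and rows downward; lengths in m; the calibration is good to about 2 mm. A picture is of the moment at which its call begins: read the wrist's pose just before it. camera_params takes no time and is no camera call; for the wrist camera it gives the pose at the moment of the call.
A pose or a line that the arm cannot do raises manip.Unreachable and nothing moves.
- close_job(): hands the job in; it is judged then, once.
Trained networks look in the newest picture that a camera, given by its name, has taken for a name from the list of things; names that differ only in an ending like _2 or _b are one class to them, and where a whole thing is asked for, a point or a joint stands for the part that bears it (a point fixed in the world has none). Each returns a list of dicts, best first, with "confidence" (0 to 1); they miss things now and then, are a little off and sometimes report something else, mostly with a low value. They report only what shows in the picture. A call takes as long as a camera call.
- cams.cut_out(camera, target): "region" (480x640 bool, what is visible of it) and "xy" ([column, row] in pixels, amid what is visible of it).
- cams.mark_of(camera, target): "xy" ([column, row] in pixels: a listed point, or the origin of a listed thing).
The state is a dict: "time_s": time; "joint_pos": joint angles; "joint_vel": joint speeds; "joint_efforts": joint torques, N m; "ee_pos": TCP position; "eef_rot": TCP orientation; "force": force on the tool from outside, world axes, zero at the start; "torque": the same for the moment, N m; "width": opening from 0.0 (shut) to 1.0 (fully open); "grasp_force": force on a finger pad.
Only numpy, scipy, OpenCV 4.12 (cv2) and the standard library are available. Lean on these libraries where they do the work, as an engineer would, in place of code of your own. Each camera call takes 0.05 s, during which the arm holds its last target. There are 200 camera calls.

## Working session

There is one attempt and no reset: what is moved stays moved. The work goes in short steps, each a Python script; the robot and the scene stay as the last script left them, time stands still between calls to the robot, and variables do not carry over. Pictures are saved under pics/ and viewed, at most 10 in all, crops included, and the job is handed in when it is done.

```bash
mkdir -p pics; ls
cat > h.py <<'E'
import numpy as np, cv2
from scipy.spatial.transform import Rotation as R
from bench import manip, eoat, kin, monitor, cams, close_job
def P(name):
    p=cams.camera_params(name); f=240/np.tan(np.radians(p["vertical_fov"])/2)
    return f,p["cx"],p["cy"],p["k1"],np.array(p["extrinsics"])
def slopes(p,u,v):
    f,cx,cy,k1,E=p
    d=np.stack([(np.asarray(u,float)-cx)/f,(np.asarray(v,float)-cy)/f],-1); s=d.copy()
    for _ in range(20): s=d/(1+k1*(s**2).sum(-1,keepdims=True))
    return s
def world(p,u,v,z):   # pixel+depth -> world
    s=slopes(p,u,v); c=np.concatenate([s,np.ones(s.shape[:-1]+(1,))],-1)*np.asarray(z)[...,None]
    E=p[4]; return (c-E[:3,3])@E[:3,:3]
def on_plane(p,u,v,h): # pixel on height h
    E=p[4]; s=slopes(p,u,v); d=np.concatenate([s,np.ones(s.shape[:-1]+(1,))],-1)@E[:3,:3]
    o=-E[:3,3]@E[:3,:3]; return o+d*((h-o[2])/d[...,2])[...,None]
def cloud(p,region,depth):
    v,u=np.nonzero(region&(depth>0)); return world(p,u,v,depth[v,u])
def save(n,img): cv2.imwrite(n,cv2.cvtColor(img,cv2.COLOR_RGB2BGR))
E
cat > a.py <<'E'
from h import *
D={}
for c in ["scene","top"]:
    img,d=cams.read_camera(c); p=P(c); save(f"pics/{c}0.png",img); D[c+"d"]=d; D[c]=img
    print(c,"cam at",np.round(-p[4][:3,3]@p[4][:3,:3],3))
    for t in ["open_tub","lid","closed_tub","drying_stand","tin","mug","salt_shaker","spice_jar","leftovers_tub"]:
        for r in cams.cut_out(c,t)[:2]:
            w=cloud(p,r["region"],d); D[c+"_"+t+f"{r['confidence']:.2f}"]=r["region"]
            print(t,round(r["confidence"],2),np.round(r["xy"]),r["region"].sum(),np.round(np.percentile(w,[3,50,97],axis=0),3).tolist() if len(w) else 0)
    for t in ["open_tub","tub_rim","lid","lid_pockets","closed_tub","drying_stand"]:
        print("mark",t,[(round(r["confidence"],2),np.round(r["xy"],1).tolist()) for r in cams.mark_of(c,t)[:3]])
np.savez("D.npz",**D)
print(monitor.read_state())
E
python3 a.py
```

```text
bench.py
pics
scene cam at [-0.319 -0.712  0.627]
open_tub 0.85 [255. 228.] 1092 [[0.428, 0.241, 0.008], [0.485, 0.272, 0.042], [0.554, 0.326, 0.061]]
open_tub 0.26 [412. 233.] 514 [[0.632, -0.185, 0.063], [0.668, -0.144, 0.082], [0.709, -0.111, 0.095]]
lid 0.59 [400. 272.] 1617 [[0.423, -0.268, 0.05], [0.475, -0.237, 0.092], [0.534, -0.201, 0.13]]
closed_tub 0.72 [411. 235.] 575 [[0.632, -0.186, 0.061], [0.67, -0.146, 0.082], [0.709, -0.111, 0.096]]
closed_tub 0.55 [339. 260.] 1699 [[0.447, -0.07, -0.001], [0.496, -0.047, 0.053], [0.577, 0.007, 0.072]]
drying_stand 0.57 [406. 307.] 1278 [[0.42, -0.284, -0.0], [0.474, -0.246, 0.004], [0.571, -0.201, 0.051]]
tin 0.94 [332. 226.] 566 [[0.642, 0.095, 0.002], [0.659, 0.117, 0.041], [0.706, 0.16, 0.056]]
mug 0.86 [409. 238.] 652 [[0.533, -0.216, 0.022], [0.669, -0.147, 0.081], [0.796, -0.109, 0.131]]
salt_shaker 0.73 [218. 222.] 382 [[0.405, 0.365, -0.0], [0.417, 0.375, 0.042], [0.497, 0.473, 0.086]]
spice_jar 0.98 [465. 319.] 1186 [[0.448, -0.431, 0.006], [0.458, -0.413, 0.061], [0.486, -0.385, 0.098]]
leftovers_tub 0.73 [231. 199.] 1739
[... 1695 characters left out ...]
 'joint_pos': array([ 1.09340048e+00,  4.90922838e-01,  1.55890914e+00,  1.47904296e-05,
        1.09170408e+00, -1.05588877e-01]), 'joint_vel': array([ 7.04684887e-04,  5.35917049e-05,  2.41035141e-04, -6.95536403e-04,
        3.29484692e-04, -2.39112687e-04]), 'joint_efforts': array([-1.01944985e-03, -6.12449312e+01, -2.58430016e+01,  6.92511303e-02,
        4.45183099e-02,  3.47451987e-07]), 'ee_pos': array([0.22703702, 0.58231856, 0.2146436 ]), 'eef_rot': array([1.84837877e-01, 9.82769026e-01, 2.89897462e-05, 1.84630253e-06]), 'force': array([ 0.05366238,  0.63342767, -0.51989373]), 'torque': array([-0.05112238, -0.0197943 ,  0.02317031]), 'grasp_force': 0.0, 'width': 1.0022826134194198}
```

```bash
cat > b.py <<'E'
from h import *
D=np.load("D.npz")
t=cv2.resize(D["top"][170:350,150:520],None,fx=2.15,fy=2.15,interpolation=cv2.INTER_CUBIC); save("pics/t1.png",t)
save("pics/s1.png",cv2.resize(D["scene"][170:370,180:520],None,fx=2.3,fy=2.3,interpolation=cv2.INTER_CUBIC))
p=P("top")
for k,h in [("top_open_tub0.96",.062),("top_closed_tub0.80",.07)]:
    w=cloud(p,D[k],D["topd"]); w=w[(abs(w[:,2]-h)<.012)]
    print(k,len(w),cv2.minAreaRect((w[:,:2]*1000).astype(np.float32)))
    c,_=cv2.findContours(D[k].astype(np.uint8),0,1); c=max(c,key=cv2.contourArea)[:,0]
    q=on_plane(p,c[:,0],c[:,1],h); print(cv2.minAreaRect((q[:,:2]*1000).astype(np.float32)))
w=cloud(p,D["top_lid0.87"],D["topd"]); w=w[w[:,2]>.045]; 
for _ in range(4):
    m=np.median(w,0) if _==0 else w.mean(0); n=np.linalg.svd(w-w.mean(0))[2][2]; n*=np.sign(n[2]); w=w[abs((w-w.mean(0))@n)<.006]
print("lid n",n,"tilt",np.degrees(np.arccos(n[2])),"yaw down",np.degrees(np.arctan2(-n[1],-n[0])),w.mean(0),len(w))
x=np.array([-n[0],-n[1],0]);x/=np.linalg.norm(x);x=x-n*(x@n);x/=np.linalg.norm(x);y=np.cross(n,x)
a=np.stack([(w-w.mean(0))@x,(w-w.mean(0))@y],1)*1000; print(cv2.minAreaRect(a.astype(np.float32)))
E
python3 b.py
```

```text
top_open_tub0.96 228 ((496.8712158203125, 283.31207275390625), (62.846534729003906, 131.38380432128906), 69.50666046142578)
((494.95465087890625, 280.2309265136719), (70.85111236572266, 137.91485595703125), 70.52161407470703)
top_closed_tub0.80 1040 ((517.0567016601562, -30.80835723876953), (64.03107452392578, 144.5354766845703), 77.11324310302734)
((516.540771484375, -30.738216400146484), (67.20384216308594, 144.43484497070312), 78.33448028564453)
lid n [-0.56367355 -0.05944869  0.82385556] tilt 34.52736628842833 yaw down 6.020530475542928 [ 0.48104486 -0.23701284  0.09695285] 909
((-3.1770172119140625, -0.25530242919921875), (141.9813690185547, 65.53368377685547), 0.3659153878688812)
```

View pics/t1.png

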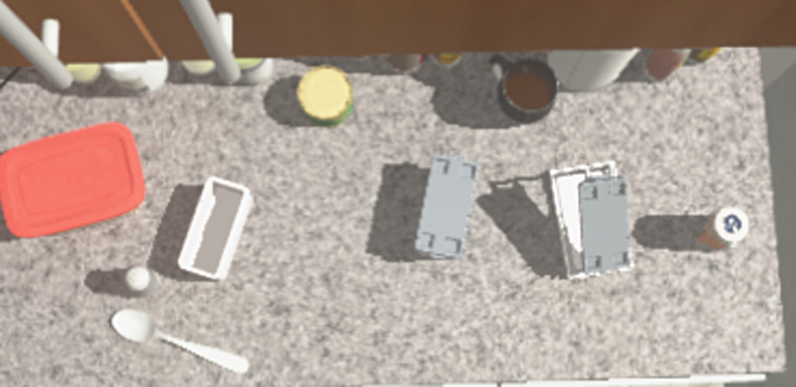

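View pics/s1.png

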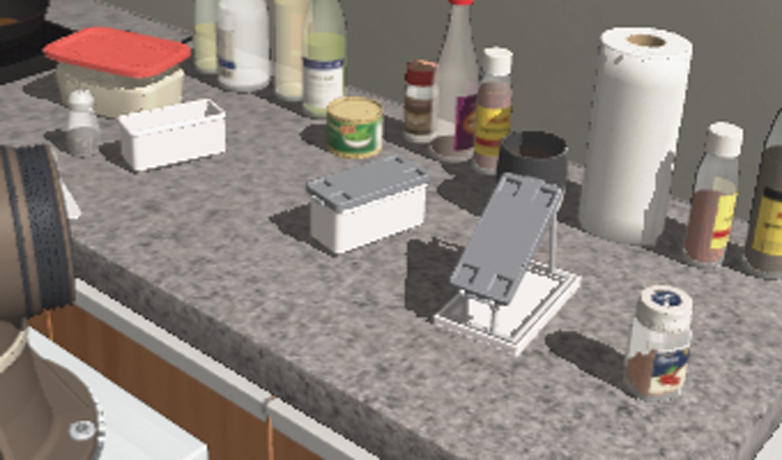

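```bash
cat >> h.py <<'E'
def tool(n,yl,s):  # tool orientation: z=-n, y=s*yl
    z=-np.asarray(n,float); y=s*np.asarray(yl,float); return R.from_matrix(np.stack([np.cross(y,z),y,z],1)).as_quat()
def down(yaw,s): a=np.radians(yaw); return tool([0,0,1],[-np.sin(a),np.cos(a),0],s)
def campose(): # camera in tool frame
    st=monitor.read_state(); E=P("wrist")[4]; T=np.eye(4);T[:3,:3]=R.from_quat(st["eef_rot"]).as_matrix();T[:3,3]=st["ee_pos"]; return E@T
E
cat > c.py <<'E'
from h import *
C=np.linalg.inv(campose()); print("cam in tool",np.round(C,3), cams.camera_params("wrist"))
D=np.load("D.npz"); p=P("top")
for r in (5,60,120,160,180): print(r,[np.round(world(p,c,r,D["topd"][r,c]),2).tolist() for c in (200,300,400,450)])
n=np.array([-.5637,-.0594,.8239]); n/=np.linalg.norm(n); yl=np.array([-np.sin(np.radians(6)),np.cos(np.radians(6)),0])
for nm,pos,q in [("tub",[.497,.283,.3],lambda s:down(-20,s)),("tub lo",[.497,.283,.048],lambda s:down(-20,s)),("cl",[.517,-.031,.05],lambda s:down(-12,s)),("lid",[.48,-.237,.09],lambda s:tool(n,yl,s)),("lidup",[.42,-.243,.18],lambda s:tool(n,yl,s))]:
    for s in (1,-1):
        j=kin.ik(pos,q(s)); print(nm,s,None if j is None else np.round(j,2))
E
python3 c.py
```

```text
cam in tool [[ 0.001 -0.966 -0.257  0.073]
 [ 1.     0.001  0.    -0.   ]
 [ 0.    -0.257  0.966 -0.17 ]
 [ 0.     0.     0.     1.   ]] {'vertical_fov': 58.9775243881901, 'cx': 311.9983423924205, 'cy': 237.8512982550457, 'k1': -0.011046269474577219, 'extrinsics': array([[ 3.61950757e-01,  9.32197205e-01, -1.43235346e-04,
        -6.25026848e-01],
       [ 9.00838198e-01, -3.49735248e-01,  2.57246569e-01,
        -2.96492641e-02],
       [ 2.39754438e-01, -9.32396224e-02, -9.66345788e-01,
         3.90480338e-01],
       [ 0.00000000e+00,  0.00000000e+00,  0.00000000e+00,
         1.00000000e+00]])}
5 [[0.48, 0.12, 1.3], [0.48, 0.06, 1.29], [0.48, -0.01, 1.29], [0.48, -0.04, 1.29]]
60 [[0.48, 0.14, 1.23], [0.48, 0.06, 1.22], [0.48, -0.02, 1.22], [0.48, -0.05, 1.22]]
120 [[0.48, 0.16, 1.12], [0.48, 0.07, 1.12], [0.48, -0.03, 1.11], [0.48, -0.08, 1.11]]
160 [[0.48, 0.19, 1.02], [0.48, 0.08, 1.01], [0.48, -0.04, 1.0], [0.48, -0.1, 1.0]]
180 [[0.48, 0.21, 0.95], [0.48, 0.08, 0.94], [0.48, -0.05, 0.93], [0.48, -0.12, 0.93]]
tub 1 [ 0.4   0.34  1.57 -0.    1.23 -0.82]
tub -1 [ 0.4   0.34  1.57 -0.    1.23  2.32]
tub lo 1 [ 0.4   0.63  1.84 -0.    0.67 -0.82]
tub lo -1 [ 0.4   0.63  1.84 -0.    0.67  2.32]
cl 1 [-0.19  0.58  1.97 -0.    0.59 -1.55]
cl -1 [-0.19  0.58  1.97 -0.    0.59  1.59]
lid 1 [-0.82  0.51  2.23  1.55  0.47  2.34]
lid -1 [-0.82  0.51  2.23  1.55  0.47 -0.81]
lidup 1 None
lidup -1 [-0.95  0.27  2.24  1.09  0.59 -0.4 ]
```

```bash
cat >> h.py <<'E'
def best(pos,qs):
    j0=monitor.read_state()["joint_pos"]; o=[(np.abs(kin.ik(pos,q)-j0).max(),i) for i,q in enumerate(qs) if kin.ik(pos,q) is not None]
    return qs[min(o)[1]]
def rect(xy):
    (cx,cy),(a,b),t=cv2.minAreaRect((xy*1000).astype(np.float32))
    if a<b: a,b,t=b,a,t+90
    return np.round([cx,cy,a,b,(t+90)%180-90],2)
def look(name,pos,yaw,ss=(1,-1)):
    manip.movep(pos,best(pos,[down(yaw,s) for s in ss])); manip.hold(.3)
    p=P("wrist"); img,d=cams.read_camera("wrist"); r=cams.cut_out("wrist",name); 
    print(name,[(round(x["confidence"],2),np.round(x["xy"]),x["region"].sum()) for x in r],"t",monitor.read_state()["time_s"])
    return p,img,d,r[0]["region"] if r else np.zeros(d.shape,bool)
E
cat > d.py <<'E'
from h import *
S={}
for nm,pos,yaw,h in [("open_tub",[.497,.283,.22],-20,.062),("closed_tub",[.517,-.031,.23],-12,.072),("lid",[.48,-.237,.25],6,.09)]:
    p,img,d,m=look(nm,pos,yaw); save(f"pics/w_{nm}.png",img); S[nm+"_m"]=m; S[nm+"_d"]=d; S[nm]=img; S[nm+"_E"]=p[4]
    m2=cv2.dilate(m.astype(np.uint8),np.ones((9,9)))>0
    w=cloud(p,m2,d)
    for tg in [nm]+(["tub_rim"] if nm=="open_tub" else ["lid_pockets"] if nm=="lid" else []):
        for r in cams.mark_of("wrist",tg)[:2]: print(" mark",tg,round(r["confidence"],2),np.round(r["xy"]),on_plane(p,*r["xy"],{"open_tub":0,"tub_rim":.062,"lid":.088,"lid_pockets":.092,"closed_tub":0}[tg]))
    if nm!="lid":
        q=w[abs(w[:,2]-h)<.006]; print(" z",np.median(q[:,2]),len(q)); 
        for tol in (.003,.005): print(rect(w[abs(w[:,2]-np.median(q[:,2]))<tol][:,:2]))
    else:
        w=cloud(p,m,d); w=w[w[:,2]>.04]
        for _ in range(5):
            n=np.linalg.svd(w-w.mean(0),full_matrices=False)[2][2]; n*=np.sign(n[2]); w=w[abs((w-w.mean(0))@n)<.004]
        print("n",n,np.degrees(np.arccos(n[2])),"yaw",np.degrees(np.arctan2(-n[1],-n[0])),len(w))
        x=-n*1.;x[2]=0;x/=np.linalg.norm(x);x-=n*(x@n);x/=np.linalg.norm(x);y=np.cross(n,x);c=w.mean(0)
        rr=rect(np.stack([(w-c)@x,(w-c)@y],1)); print(rr,"top centre",c+x*rr[0]/1000+y*rr[1]/1000)
np.savez("S.npz",**S)
I=np.hstack([cv2.resize(S[k],(400,300)) for k in("open_tub","closed_tub")]); J=np.hstack([cv2.resize(S["lid"],(400,300)),cv2.resize(np.repeat((S["open_tub_m"]*255).astype(np.uint8)[...,None],3,2),(400,300))])
save("pics/w3.png",np.vstack([I,J]))
E
python3 d.py
```

```text
open_tub [] t 3.4917
 mark open_tub 0.82 [313. 206.] [0.49794876 0.28445226 0.        ]
 mark tub_rim 0.79 [316. 220.] [0.49797243 0.28601719 0.062     ]
 z nan 0
[0. 0. 0. 0. 0.]
[0. 0. 0. 0. 0.]
closed_tub [(0.73, array([312., 211.]), np.int64(13453)), (0.35, array([226., 398.]), np.int64(4185))] t 5.1917
 mark closed_tub 0.63 [312. 204.] [ 0.51704453 -0.03077631  0.        ]
 mark closed_tub 0.2 [499. 322.] [0.67805203 0.1330559  0.        ]
 z 0.0718975155867746 13239
[515.24 -30.12 134.2   63.31 -13.24]
[515.06 -30.08 143.05  63.31 -13.24]
lid [(0.86, array([310., 225.]), np.int64(13261))] t 6.4917
 mark lid_pockets 0.83 [312. 223.] [ 0.48265153 -0.23592006  0.092     ]
n [-0.56735998 -0.06968673  0.82051594] 34.863525286433934 yaw 7.002355956887326 11435
[-4.1400e+00 -0.0000e+00  1.4155e+02  6.3330e+01 -4.0000e-02] top centre [ 0.47749538 -0.23630503  0.09654455]
  return _methods._mean(a, axis=axis, dtype=dtype,
  ret = ret.dtype.type(ret / rcount)
```

View pics/w3.png

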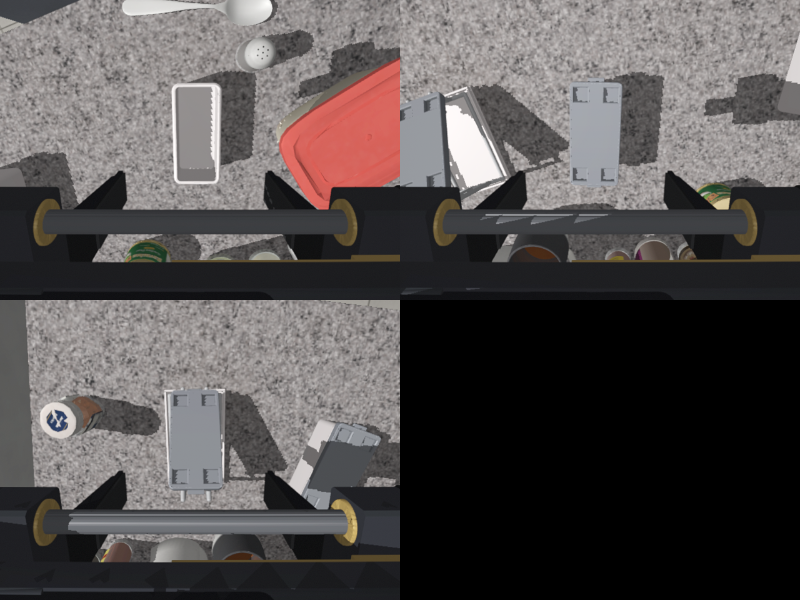

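```bash
cat > e.py <<'E'
from h import *
S=np.load("S.npz"); p=list(P("wrist")); 
def fit(nm,h,box):
    p[4]=S[nm+"_E"]; m=np.zeros((480,640),bool); m[box[0]:box[1],box[2]:box[3]]=1
    w=cloud(p,m,S[nm+"_d"]); z=np.median(w[abs(w[:,2]-h)<.006][:,2]); q=w[abs(w[:,2]-z)<.003]
    print(nm,z,len(q),rect(q[:,:2]))
    v,u=np.nonzero(m&(S[nm+"_d"]>0)); 
fit("open_tub",.062,(110,310,250,380)); fit("closed_tub",.072,(110,310,255,400))
# independent: white-pixel outline of open tub rim on plane .062
im=S["open_tub"].astype(int); m=np.zeros((480,640),np.uint8); b=im[110:310,255:375]; m[110:310,255:375]=((b.min(2)>195)*255)
m=cv2.morphologyEx(m,cv2.MORPH_OPEN,np.ones((3,3))); n,l,st,_=cv2.connectedComponentsWithStats(m); k=1+np.argmax(st[1:,4]); v,u=np.nonzero(l==k)
p[4]=S["open_tub_E"]; print(st[k],rect(on_plane(p,u,v,.062)[:,:2]))
save("pics/tubz.png",cv2.resize(np.hstack([S["open_tub"][110:320,240:390],np.repeat(m[110:320,240:390,None],3,2)]),None,fx=2.5,fy=2.5))
E
python3 e.py
```

```text
open_tub 0.061467497562571104 2529 [495.43 286.14 130.95  60.37 -19.69]
closed_tub 0.0718975155867746 11491 [515.24 -30.12 134.2   63.31 -13.24]
[ 275  134   77  161 3066] [495.52 285.04 129.29  59.06 -19.37]
```

View pics/tubz.png

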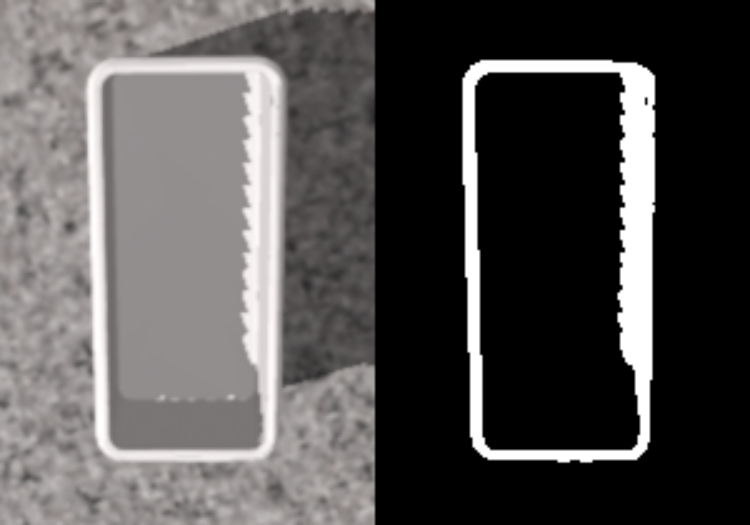

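```bash
cat > f.py <<'E'
from h import *
n=np.array([-.56736,-.06969,.82052]); n/=np.linalg.norm(n); a=np.radians(7.0); yl=np.array([-np.sin(a),np.cos(a),0]); yl-=n*(n@yl); yl/=np.linalg.norm(yl)
o=np.array([.4775,-.2363,.09655])-.010*n
g=o-.015*n; ap=g+.06*n
for s in (-1,1):
    q=tool(n,yl,s)
    try:
        manip.movep(ap,q); print("s",s,monitor.read_state()["joint_pos"].round(2),monitor.read_state()["time_s"])
        manip.move_straight(g,speed=.08); break
    except manip.Unreachable as e: print(s,"unreach",e)
st=monitor.read_state(); print("at",st["ee_pos"],g,st["joint_pos"].round(2),st["force"].round(1))
eoat.grasp(20); st=monitor.read_state(); print("w",st["width"]*95,st["grasp_force"],st["force"].round(1),st["time_s"])
manip.move_straight(g+.05*n,speed=.08)
st=monitor.read_state(); print("w",st["width"]*95,st["grasp_force"],st["force"].round(1),st["joint_pos"].round(2),st["time_s"])
I,_=cams.read_camera("wrist"); save("pics/held.png",I)
E
python3 f.py
```

```text
s -1 [-0.87  0.42  2.24  1.35  0.51 -0.65] 8.0167
at [ 0.4916561  -0.23450991  0.07627579] [ 0.49168395 -0.23455776  0.07603707] [-0.8   0.55  2.22  1.61  0.47 -0.87] [ 0.2 -0.3  0.3]
w 63.539730833655845 19.999664425849915 [-1.2 -0.2  2.6] 9.525
w 63.46922129945416 19.99948561191559 [ 0.6  0.1 -1.3] [-0.86  0.44  2.24  1.4   0.5  -0.69] 10.3
```

View pics/held.png

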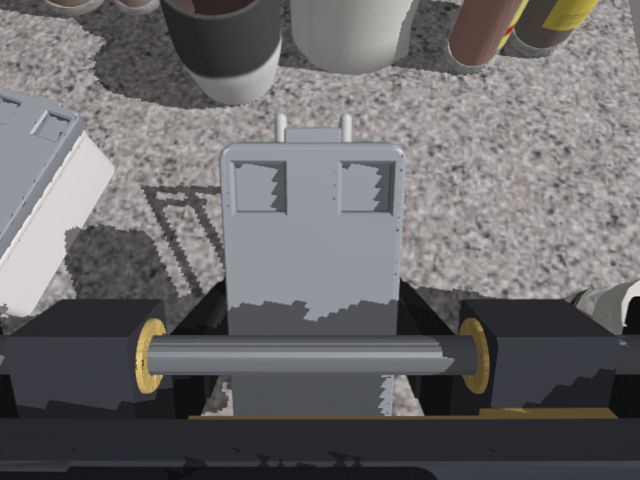

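```bash
cat > g.py <<'E'
from h import *
T=campose(); p=list(P("wrist")); p[4]=T
_,d=cams.read_camera("wrist"); m=np.zeros(d.shape,bool); m[110:300,205:420]=1
w=cloud(p,m,d); w=w[(w[:,2]>-.06)&(w[:,2]<.02)]
z=np.median(w[:,2]); q=w[abs(w[:,2]-z)<.004]; print("z",z,len(q))
A=np.c_[q[:,:2],np.ones(len(q))]; c=np.linalg.lstsq(A,q[:,2],rcond=None)[0]; print("plane slopes",c)
r=q[abs(q[:,2]-A@c)<.0025]; print("x max",np.percentile(r[:,0],[95,99,99.8,100]),"y",r[:,1].min(),r[:,1].max())
L=[];Rr=[];X=[]
for x in np.arange(.03,.062,.003):
    b=r[abs(r[:,0]-x)<.0015]; L.append((x,b[:,1].min()));Rr.append((x,b[:,1].max()))
L=np.array(L);Rr=np.array(Rr); print("edge slopes deg",np.degrees(np.polyfit(*L.T,1)[0]),np.degrees(np.polyfit(*Rr.T,1)[0]),"mid y",(L[:,1]+Rr[:,1]).mean()/2,"width",(Rr[:,1]-L[:,1]).mean())
for y in np.arange(-.025,.026,.005):
    b=r[abs(r[:,1]-y)<.0015]; X.append(b[:,0].max())
print("x end",np.round(X,4))
E
python3 g.py
```

```text
z -0.024752082150642316 24578
plane slopes [ 0.00626743 -0.00086613 -0.02505512]
x max [0.06429139 0.06600911 0.06631965 0.06637903] y -0.03965843356807003 0.0392927782722907
edge slopes deg -0.11419807547837424 0.30494265662143283 mid y -0.0002629354360983362 width 0.06344333167213118
x end [0.0663 0.0663 0.0663 0.0663 0.0663 0.0663 0.0663 0.0664 0.0664 0.0664
 0.0664]
```

```bash
cat >> h.py <<'E'
def step_down(xy,z0,z1,fmax,dz=.0015,speed=.02):
    z=z0; f0=monitor.read_state()["force"][2]; f=f0; log=[]
    while z>z1+1e-6:
        z=max(z-dz,z1); manip.move_straight([xy[0],xy[1],z],speed=speed); st=monitor.read_state(); f=st["force"][2]; log.append((round(st["ee_pos"][2]*1000,1),round(f-f0,1)))
        if f-f0>fmax: break
    print(log,"t",st["time_s"],"lateral",st["force"].round(1)); return z
E
cat > i.py <<'E'
from h import *
manip.move_straight([.455,-.238,.24],frame=down(7,-1),speed=.2); print(monitor.read_state()["time_s"])
c=np.array([.4954,.2861]); yaw=-19.7; a=np.radians(yaw); x=np.array([np.cos(a),np.sin(a)])
q=best([*c,.12],[down(yaw,s) for s in (1,-1)]); tx=R.from_quat(q).as_matrix()[:2,0]; t=c+.00065*tx
manip.movep([*t,.2],q); manip.move_straight([*t,.075],speed=.12); manip.hold(.2); print(monitor.read_state()["time_s"])
step_down(t,.060,.0465,6)
st=monitor.read_state(); print(st["ee_pos"],st["eef_rot"],q,t,st["width"]*95)
I,_=cams.read_camera("wrist"); J,_=cams.read_camera("scene"); save("pics/pl.png",np.hstack([cv2.resize(I,(400,300)),cv2.resize(J[150:300,170:370],(400,300))]))
E
python3 i.py
```

```text
12.65
15.95
[(np.float64(58.6), np.float64(-0.1)), (np.float64(57.0), np.float64(0.8)), (np.float64(55.4), np.float64(0.4)), (np.float64(53.9), np.float64(0.1)), (np.float64(52.4), np.float64(-1.0)), (np.float64(50.9), np.float64(1.0)), (np.float64(49.4), np.float64(-0.5)), (np.float64(47.9), np.float64(0.5)), (np.float64(47.2), np.float64(8.8))] t 18.925 lateral [-2.3 -0.8  7.7]
[0.49618796 0.28596071 0.04723358] [ 9.85266403e-01 -1.71026140e-01  3.55126590e-04 -2.19851288e-04] [ 0.98525899 -0.17106936  0.          0.        ] [0.49601196 0.28588089] 63.802467181264795
```

View pics/pl.png

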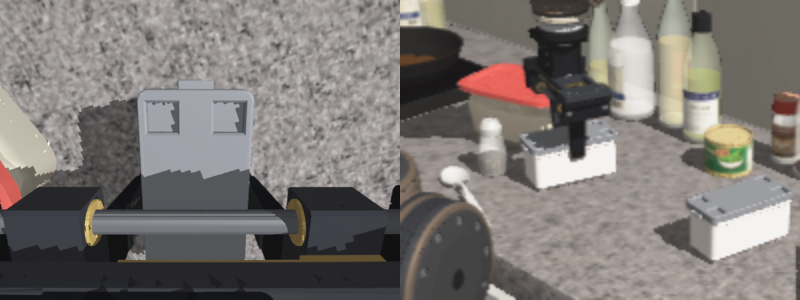

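```bash
cat > j.py <<'E'
from h import *
eoat.ungrasp(); p=monitor.read_state()["ee_pos"]; manip.move_straight([p[0],p[1],.10],speed=.12); manip.move_straight([p[0],p[1],.24],speed=.25); manip.hold(.2)
p=P("wrist"); I,d=cams.read_camera("wrist"); save("pics/k.png",I)
m=np.zeros(d.shape,bool); m[80:310,230:400]=1; w=cloud(p,m,d); w=w[abs(w[:,2]-.072)<.01]; z=np.median(w[:,2]); q=w[abs(w[:,2]-z)<.003]
A=np.c_[q[:,:2]-q[:,:2].mean(0),np.ones(len(q))]; print("z",z,"tilt",np.linalg.lstsq(A,q[:,2],rcond=None)[0],rect(q[:,:2]),len(q),monitor.read_state()["time_s"])
E
python3 j.py
```

```text
z 0.07184044393673042 tilt [ 0.00027407 -0.00060419  0.07198611] [494.29 306.53 148.95 101.34 -19.63] 10912 21.325
```

View pics/k.png

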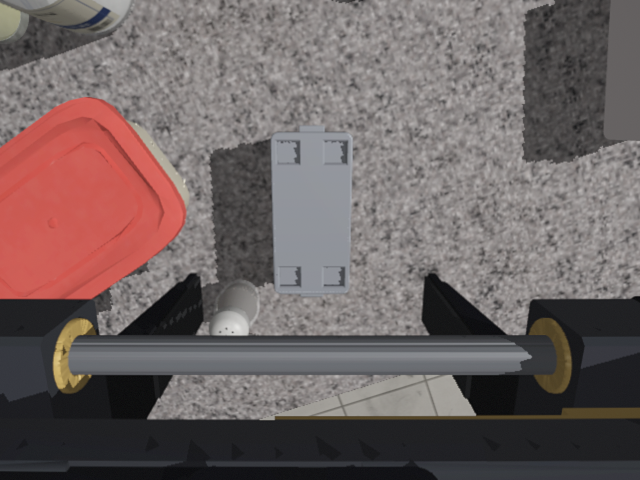

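```bash
cat > k.py <<'E'
from h import *
p=P("wrist"); _,d=cams.read_camera("wrist")
m=np.zeros(d.shape,bool); m[115:300,262:362]=1; w=cloud(p,m,d); q=w[abs(w[:,2]-.0719)<.003]; print("lid on tub",rect(q[:,:2]))
c=np.array([.5152,-.0301]); yaw=-13.24; q=best([*c,.12],[down(yaw,s) for s in (1,-1)])
manip.movep([*c,.17],q); manip.move_straight([*c,.048],speed=.1); st=monitor.read_state(); print(st["ee_pos"],st["force"].round(1))
eoat.grasp(30); st=monitor.read_state(); print("w",st["width"]*95,st["ee_pos"],st["force"].round(1))
manip.move_straight([*c,.058],speed=.05); manip.move_straight([*c,.20],speed=.2); manip.hold(.3)
st=monitor.read_state(); print("w",st["width"]*95,st["force"].round(1),R.from_quat(st["eef_rot"]).as_matrix()[:,0].round(3),st["time_s"])
E
cat k.py > /dev/null; sed -i 's/^_,d=/I,d=/' g.py; echo 'save("pics/held2.png",I); print(monitor.read_state()["time_s"])' >> g.py
python3 k.py && python3 g.py
```

```text
lid on tub [495.34 285.99 133.51  63.32 -19.67]
[ 0.51546082 -0.03012603  0.04848342] [-0.4  0.6  0. ]
w 63.54512647020032 [ 0.51523032 -0.03013078  0.0480734 ] [-0.1 -0.7  2.4]
w 63.94150312014962 [ 0.4  0.3 -4.9] [ 0.973 -0.229 -0.001] 26.1
z -0.023793117065465892 25137
plane slopes [ 0.00847664 -0.00043278 -0.02417068]
x max [0.06512233 0.06704344 0.06737788 0.06744555] y -0.039309868096881764 0.03946792414638902
edge slopes deg -0.5129567001739219 0.2959092981497951 mid y -4.5304080292580146e-05 width 0.06350931153187417
x end [0.0673 0.0673 0.0674 0.0673 0.0673 0.0674 0.0674 0.0674 0.0674 0.0674
 0.0674]
26.15
```

View pics/held2.png

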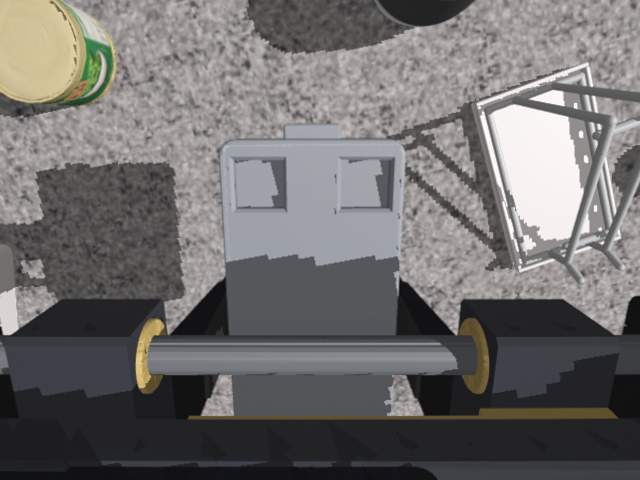

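```bash
cat > l.py <<'E'
from h import *
c=np.array([.4954,.2860]); yaw=-19.67
q=best([*c,.2],[down(yaw,s) for s in (1,-1)]); tx=R.from_quat(q).as_matrix()[:2,0]; t=c-.0004*tx
manip.movep([*t,.21],q); manip.move_straight([*t,.135],speed=.1); manip.move_straight([*t,.125],speed=.05); manip.hold(.3)
st=monitor.read_state(); print(st["ee_pos"],t,st["time_s"])
step_down(t,.125,.113,8)
I,_=cams.read_camera("wrist"); J,_=cams.read_camera("scene"); save("pics/st.png",np.hstack([cv2.resize(I,(400,300)),cv2.resize(J[130:280,170:370],(400,300))]))
st=monitor.read_state(); print(st["ee_pos"],st["width"]*95,st["torque"].round(2))
E
python3 l.py
```

```text
[0.49506013 0.28616411 0.12513563] [0.49502334 0.28613464] 28.9083
[(np.float64(123.4), np.float64(0.3)), (np.float64(121.9), np.float64(0.2)), (np.float64(120.4), np.float64(0.2)), (np.float64(118.9), np.float64(0.2)), (np.float64(117.4), np.float64(-0.2)), (np.float64(115.9), np.float64(1.0)), (np.float64(115.1), np.float64(8.5))] t 30.6583 lateral [-1.5 -0.7  4.2]
[0.4952329  0.28621111 0.11501954] 63.8872207039908 [-0.29  0.48 -0.03]
```

View pics/st.png

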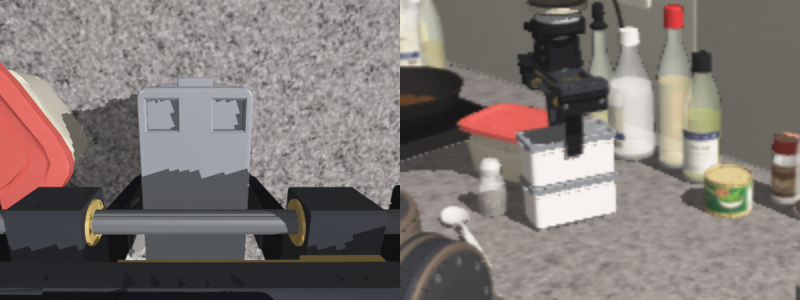

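Seated at exactly the nominal height (115 mm). Release, retreat and verify.

```bash
cat > m.py <<'E'
from h import *
eoat.ungrasp(); p=monitor.read_state()["ee_pos"]; manip.move_straight([p[0],p[1],.16],speed=.1); manip.move_straight([p[0],p[1],.31],speed=.25); manip.hold(.3)
p=P("wrist"); I,d=cams.read_camera("wrist"); J,_=cams.read_camera("scene"); save("pics/end.png",np.hstack([cv2.resize(I,(400,300)),cv2.resize(J[130:280,170:370],(400,300))]))
m=np.zeros(d.shape,bool); m[90:310,230:400]=1; w=cloud(p,m,d); w=w[abs(w[:,2]-.139)<.015]; z=np.median(w[:,2]); q=w[abs(w[:,2]-z)<.003]
A=np.c_[q[:,:2]-q[:,:2].mean(0),np.ones(len(q))]; print("z",z,"tilt",np.linalg.lstsq(A,q[:,2],rcond=None)[0],rect(q[:,:2]),monitor.read_state()["time_s"])
E
python3 m.py
```

```text
z 0.1388125538938536 tilt [-0.00019935 -0.00018324  0.13894811] [495.08 285.96 135.24  63.32 -19.51] 33.2583
```

View pics/end.png

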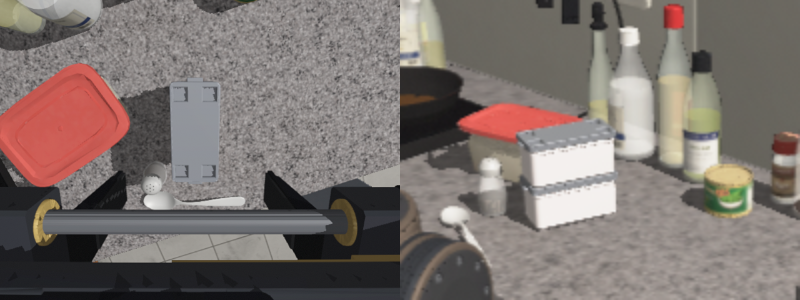

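The picture shows the stack upright, with the top at 0.139 m (the nominal height) and level, and the gripper clear of it.

```bash
python3 -c "
from bench import close_job
print(close_job())"
```

```text
the job is handed in; nothing more can be done
None
```

The job is done and handed in at about 33 s: the open tub is closed with its lid, and the lidded tub stands level on top, all four feet judged seated from its 139 mm nominal height; I didn't re-measure the bystanders.

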